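# Loosen the left-hand nut of the seed mill

### The arm

A 6-joint arm with a two-finger parallel gripper is mounted at the origin on a cart in front of the work surface, level with it; the furniture and walls round the work are solid. World frame = base frame: x ahead of the robot, y to its left, z up, the work surface at z = 0. Lengths are in m, angles in rad, forces in N, time in s.
With the tool pointing down it reaches from about 0.325 to 0.85 m from the base axis. Payload 4.4 kg.
Tool frame: the origin (TCP) lies on the centre line of the jaws, within the pads' length; the fingertips stand 22 mm ahead of it and the grasp point (between the pads) lies 3 mm ahead of it; x points along the fingers, y is the direction in which the jaws open and shut, and the axes are right-handed (so a half turn about x gives the same grasp; the last joint's range is limited). The gripper opens to 94 mm and grips with 3 to 60 N. Pads are 16 mm wide; open, the fingers measure 119 mm over their backs; the gripper's body (75 mm by 177 mm) begins 78 mm behind the grasp point.
Start: joints at [-1.375, 0.207, 1.542, -0, 1.393, -0.15], TCP at [0.195, -0.541, 0.227] pointing down, gripper open.
Joint ranges: [-2.73, 2.73], [-0.86, 2.22], [0.23, 2.46], [-1.11, 4.25], [0.08, 2.63], [-2.82, 2.82]. Speed limits (rad/s): [2.79, 2.79, 3.14, 3.14, 3.14, 3.14].

### API

Orientations are given as [roll, pitch, yaw] about the fixed x, y, z axes, in that order (R = Rz(yaw) Ry(pitch) Rx(roll)).
In Python, from cell import read_state, snapshot, camera_params, hand_in, trace, tip_of gives the robot as it stands. The module is installed in compiled form; this text tells all that it offers.
- The arm moves only by the tool step_arm, never from a script. Its argument "moves" is one flat list of numbers, 6 for each row, row after row: the shift along the tool's x, y, z in mm, then the turn, a rotation vector about the tool's x, y, z in rad. A call has 1 to 8 rows; each row shifts and turns the commanded pose from where the row before left it, along the tool's axes as they then stand; what a row does not reach is not made up. A row lasts 1/12 s, in which the tool goes at most 41.7 mm and 7.16 degrees, less where a joint would pass 70% of its speed; a pose out of reach is approached as far as the arm can. A call with a gripper value outside its range is refused whole. "hand" is the closure, from -1 (fully open) to 1 (shut), set as the call begins (left out, the last holds). The fingers move at their own pace and stop on an object; "newtons" is the grip in N (left out, the last holds). Time passes only in rows, so rows that do not move let the fingers close. It gives the time, the measured TCP pose, the force and the opening at its end, in the units of the state.
- read_state(): the state, without advancing time (a new reading comes with each control period).
- snapshot(name): name is "scene" or "side" or "wrist"; returns the picture (400x640x3 uint8, red, green, blue); there is no depth.
- camera_params(name): a dict with "vertical_fov" (degrees; the focal length in pixels is half the picture's height over the tangent of half this angle, whatever the lens; pixels are square), "cx", "cy" (the principal point, pixels), "xyz" and "attitude" of the camera in the world. Camera axes: x right, y down, z forward; pixel columns grow to the right and rows downward; lengths in m; the calibration is good to about 2 mm. A picture is of the moment at which its call begins: read the wrist's pose just before it. camera_params takes no time and is no camera call; for the wrist camera it gives the pose at the moment of the call.
- hand_in(): hands the job in, once; it reports no verdict.
Trained networks look in the newest picture that a camera, given by its name, has taken for a name from the list of things; names that differ only in an ending like _2 or _b are one class to them, and where a whole thing is asked for, a point or a joint stands for the part that bears it (a point fixed in the world has none). Each returns a list of dicts, best first, with "p" (0 to 1); they miss things now and then, are a little off and sometimes report something else, mostly with a low value. They report only what shows in the picture. A call takes as long as a camera call. They do not tell look-alikes from the thing itself.
- trace(name, camera): "mask" (400x640 bool, what is visible of it) and "point" ([column, row] in pixels, amid what is visible of it).
- tip_of(name, camera): "point" ([column, row] in pixels: a listed point, or the origin of a listed thing).
The state is a dict: "time_s": time; "q": joint angles; "qd": joint speeds; "joint_torque": joint torques, N m; "position": TCP position; "orientation": TCP orientation; "ft_force": force on the tool from outside, world axes, zero at the start; "moment": the same for the moment, N m; "width": opening from 0.0 (shut) to 1.0 (fully open).
Only numpy, scipy, OpenCV 4.12 (cv2) and the standard library are available. Lean on these libraries where they do the work, as an engineer would, in place of code of your own. Each camera call takes 0.05 s, during which the arm holds its last target. There are 200 camera calls.

### The job

The larger of the two seed mills is to be cleaned: loosen the bar-handled nut that clamps its grinding plate by about a quarter turn and let go, leaving the nut on its spindle. Mind that this nut has a left-hand thread, so it loosens clockwise seen from above; do not tighten it further, and leave the smaller mill's nut as it is.

Things in the scene. Friction and masses are not known exactly. Their poses are not given: they have to be found in the camera images.
- big_nut_grip (a point): Centre of the bar handle of the nut on the larger mill (fixed; round grey base 144 mm across, bare steel plate 130 mm across, its top 75 mm above the bench). Upright flat black plastic bar 56 mm long (x), 13 mm thick (y), 24 mm tall (z up), on a hub 30 mm across. Bar spans 16 to 40 mm above the plate; this point is 28 mm above it, on the upright spindle axis, and turns with the nut.
- big_nut (a joint): Turn of the larger mill's nut in rad: 0 is done up tight, positive is clockwise seen from above, which loosens it (left-hand thread). It starts between 0 and 0.15, is stiff (about 0.12 N m) and stays where it is left. Counter-clockwise it only tightens, to a dead stop at -0.2; clockwise it turns to 3.1.
- small_nut_grip (a point): Centre of the bar handle of the identical nut on the smaller mill (base 100 mm across, plate 86 mm across, also 75 mm above the bench; fixed), same axes. To be left alone. Either mill may stand on the left.
- small_nut (a joint): Turn of the smaller mill's nut in rad: 0 is tight, positive is counter-clockwise seen from above (ordinary thread). It starts between 0 and 0.1 and is to stay so.
There are look-alikes about, which are no part of the job. Leave any yellow look-alike of the part that bears big_nut_grip alone.

How it is judged:
By the outcome, as a careful person would: the job done as asked, in the order asked, and still so for the second after the job is handed in, with the robot touching nothing.
It also fails if it takes over 32 s, if anything falls off the work surface, if the arm or the gripper's body presses on something with over 40 N, if the wrist force passes 120 N, or if a joint passes its speed limit or range.

## Working session

There is one attempt and no reset: what is moved stays moved. The work goes in short steps, Python scripts to look and compute and a tool call to move; the robot and the scene stay as the last step left them, time stands still between calls to the robot, and variables do not carry over. Pictures are saved under pics/ and viewed, about 8 in all and at most 12, crops included, and the job is handed in when it is done.

Besides the shell and the picture viewer there is one more tool, called after "Call:" by a JSON object that holds its "name" and its "arguments", one argument or row to a line. step_arm: Moves the arm, as the interface text tells. Its arguments: {"type":"object","properties":{"moves":{"type":"array"},"hand":{"type":"number"},"newtons":{"type":"number"}},"required":["moves"]}

```bash
mkdir -p pics
cat > h.py <<'E'
import numpy as np, cv2
from scipy.spatial.transform import Rotation as R
from cell import *
def ray(cam,px):
    c=camera_params(cam); f=200/np.tan(np.radians(c["vertical_fov"])/2)
    d=np.array([(px[0]-c["cx"])/f,(px[1]-c["cy"])/f,1.])
    return np.array(c["xyz"]),c,d
def Rc(c):
    a=np.array(c["attitude"]); return R.from_euler('xyz',a).as_matrix() if a.shape==(3,) else (R.from_quat(a).as_matrix() if a.shape==(4,) else a)
def onz(cam,px,z):
    o,c,d=ray(cam,px); d=Rc(c)@d
    return o+d*(z-o[2])/d[2]
def proj(cam,p):
    c=camera_params(cam); f=200/np.tan(np.radians(c["vertical_fov"])/2)
    v=Rc(c).T@(np.array(p)-np.array(c["xyz"])); return np.array([c["cx"]+f*v[0]/v[2],c["cy"]+f*v[1]/v[2]])
def save(n,im): cv2.imwrite(f"pics/{n}.png",im[:,:,::-1])
E
python3 - <<'E'
from h import *
np.set_printoptions(precision=4,suppress=True)
s=read_state();print(s["time_s"],s["position"],s["orientation"],s["width"])
ims=[]
for n in("scene","side","wrist"):
    im=snapshot(n); ims.append(im); print(n,camera_params(n))
    for k in("big_nut_grip","small_nut_grip"):
        for t in tip_of(k,n): print(k,t["p"],t["point"],onz(n,t["point"],.103))
save("scene",ims[0]); save("sw",np.vstack([cv2.resize(i,(480,300)) for i in ims[1:]]))
E
```

```text
0.0 [ 0.1953 -0.54    0.2263] [-1.7262  1.5686  1.7622] 0.999540063049543
scene {'vertical_fov': 43.7393874807389, 'cx': 323.0789116619752, 'cy': 197.32236985766264, 'xyz': array([-0.066 ,  0.902 ,  0.8767]), 'attitude': array([-2.1352,  0.0038, -2.683 ])}
big_nut_grip 0.47 [317.7, 191.3] [ 0.5067 -0.2154  0.103 ]
small_nut_grip 0.84 [240.5, 269.5] [0.5119 0.179  0.103 ]
side {'vertical_fov': 51.06462484460249, 'cx': 322.0720711929177, 'cy': 202.77734985544225, 'xyz': array([0.0659, 0.6298, 0.8752]), 'attitude': array([-2.2872,  0.0177, -2.6758])}
big_nut_grip 0.69 [400.4, 132.8] [ 0.3976 -0.6022  0.103 ]
big_nut_grip 0.53 [320.3, 188.0] [ 0.5108 -0.2133  0.103 ]
small_nut_grip 0.85 [242.6, 283.6] [0.5145 0.1764 0.103 ]
wrist {'vertical_fov': 69.17225352310197, 'cx': 320.42104633633164, 'cy': 199.52992944575618, 'xyz': array([ 0.2633, -0.5166,  0.3838]), 'attitude': array([ 2.8868, -0.0001, -1.2225])}
big_nut_grip 0.92 [471.1, 14.8] [ 0.3927 -0.6073  0.103 ]
```

View pics/scene.png

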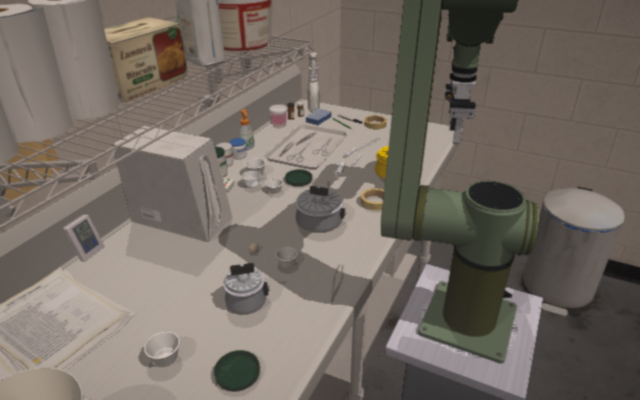

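View pics/sw.png

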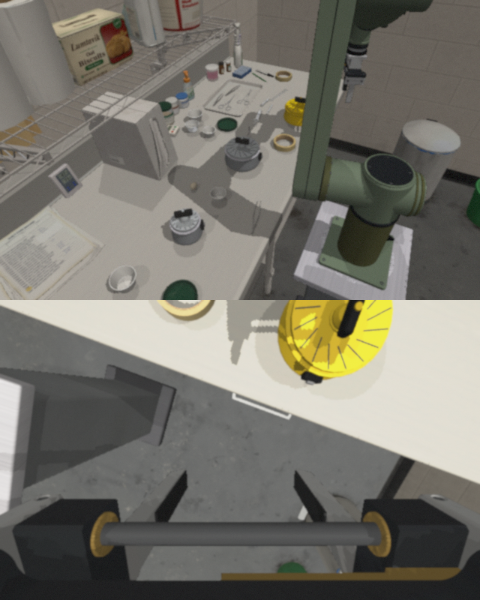

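Run:
```python
from h import *
np.set_printoptions(precision=4,suppress=True)
s=read_state(); M=R.from_euler('xyz',s["orientation"]).as_matrix();print(M)
# target: TCP above (0.44,-0.22,0.26)
d=np.array([0.43,-0.225,0.26])-s["position"];print(M.T@d*1000)
for p in[(205,236),(230,215),(128,208)]:print("toaster base",onz("scene",p,0))
print(proj("scene",[.51,-.214,.103]))
```

```text
[[-0.0001  0.3399 -0.9405]
 [ 0.0002 -0.9405 -0.3399]
 [-1.     -0.0002 -0.    ]]
[ -32.613  -217.1781 -327.9415]
toaster base [ 0.7676  0.0036 -0.    ]
toaster base [ 0.7654 -0.1188  0.    ]
toaster base [ 1.0814 -0.0089  0.    ]
[316.4831 191.2567]
```

Call:
{"name": "step_arm", "arguments": {
  "moves": [-5,-19.5,-29.8,0,0,0,-5,-19.5,-29.8,0,0,0,-5,-19.5,-29.8,0,0,0,-5,-19.5,-29.8,0,0,0,-5,-19.5,-29.8,0,0,0,-4,-19.5,-29.8,0,0,0,-4,-19.5,-29.8,0,0,0,0,-19.5,-29.8,0,0,0]
}}

```text
time_s: 1.12
position: [0.3678, -0.312, 0.2617]
orientation: [1.939, 1.568, -0.856]
ft_force: [1.3, -0.9, -0.4]
width: 1.002
```

Call:
{"name": "step_arm", "arguments": {
  "moves": [0,-19.5,-29.8,0,0,0,0,-19.5,-29.8,0,0,0,0,-19.5,-29.8,0,0,0,0,0,0,0,0,0]
}}

```text
time_s: 1.45
position: [0.4335, -0.2229, 0.2607]
orientation: [-2.688, 1.568, 0.807]
ft_force: [0.4, -0.0, 0.5]
width: 1.001
```

```bash
cat > look.py <<'E'
from h import *
import sys
np.set_printoptions(precision=4,suppress=True)
s=read_state();print(s["time_s"],s["position"],s["orientation"],s["q"],s["width"],s["ft_force"],s["moment"])
M=R.from_euler('xyz',s["orientation"]).as_matrix();print(M)
im=snapshot("wrist")
for t in tip_of("big_nut_grip","wrist"): print(t["p"],t["point"],onz("wrist",t["point"],.103))
for t in trace("big_nut_grip","wrist"):
    m=t["mask"]; ys,xs=np.nonzero(m); print("mask",t["p"],t["point"],m.sum(),xs.min(),xs.max(),ys.min(),ys.max())
save(sys.argv[1],im)
E
python3 look.py w1
```

```text
1.45 [ 0.4335 -0.2229  0.2607] [-2.6881  1.5676  0.807 ] [-0.6547 -0.0088  1.7076  0.0032  1.4424  0.5621] 1.000815694019585 [ 0.4095 -0.0327  0.4509] [ 0.0227 -0.007   0.0544]
[[ 0.0022  0.3462 -0.9382]
 [ 0.0023 -0.9382 -0.3462]
 [-1.     -0.0014 -0.0028]]
0.62 [339.7, 131.7] [ 0.4988 -0.2244  0.103 ]
mask 0.74 [339.1, 132.1] 965 324 350 102 156
```

View pics/w1.png

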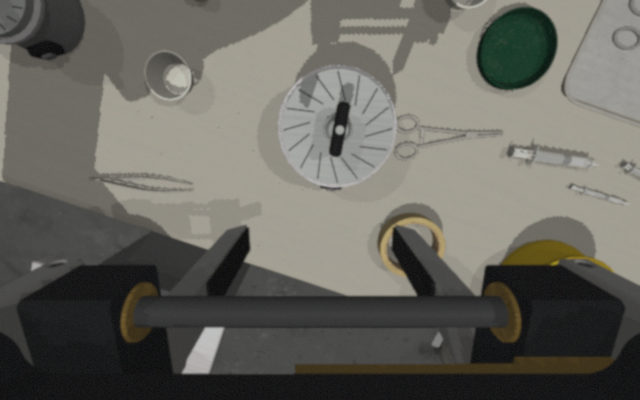

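```bash
cat > bar.py <<'E'
from h import *
np.set_printoptions(precision=4,suppress=True)
s=read_state(); M=R.from_euler('xyz',s["orientation"]).as_matrix()
im=snapshot("wrist")
def est(guess):
    u,v=proj("wrist",guess)
    yy,xx=np.mgrid[:400,:640]; g=im.max(2)
    m=((g<45)&(np.hypot(xx-u,yy-v)<75)).astype(np.uint8)
    n,l,st,ce=cv2.connectedComponentsWithStats(m)
    i=min([j for j in range(1,n) if st[j,4]>200],key=lambda j:np.hypot(*(ce[j]-(u,v))))
    r=cv2.minAreaRect(np.argwhere(l==i)[:,::-1].astype(np.float32)); b=cv2.boxPoints(r)
    P=np.array([onz("wrist",p,.115) for p in b]); c=P.mean(0)
    e1,e2=P[1]-P[0],P[2]-P[1]; e=e1 if np.linalg.norm(e1)>np.linalg.norm(e2) else e2
    print("bar centre",c,"sizes",np.linalg.norm(e1),np.linalg.norm(e2),"yaw deg",np.degrees(np.arctan2(e[1],e[0]))%180, "px",r)
    return c
import sys
c=est([float(a) for a in sys.argv[1:4]])
ty=M[:,1];print("tool y yaw deg",np.degrees(np.arctan2(ty[1],ty[0]))%180,"pos",s["position"])
print("shift tool mm",M.T@(c-s["position"])*1000)
E
python3 bar.py .499 -.224 .103
python3 - <<'E'
from h import *
im=snapshot("wrist"); g=cv2.medianBlur(cv2.cvtColor(im,cv2.COLOR_RGB2GRAY),5)
h=cv2.HoughCircles(g,cv2.HOUGH_GRADIENT,1,30,param1=100,param2=25,minRadius=45,maxRadius=75)
for c in (h[0][:4] if h is not None else []):
    a=onz("wrist",c[:2],.075);b=onz("wrist",(c[0]+c[2],c[1]),.075);print(c,a,np.linalg.norm(a-b)*2)
for n in("scene","side"):
    print(n,proj(n,[.499,-.224,.103]),proj(n,[.505,-.219,.103]))
E
```

```text
bar centre [ 0.4879 -0.2209  0.115 ] sizes 0.02149306546124768 0.010474169385940752 yaw deg 7.911686279377337 px ((332.1170349121094, 139.4536590576172), (10.336769104003906, 21.511653900146484), 12.094758033752441)
tool y yaw deg 109.94253209127498 pos [ 0.4308 -0.2276  0.2605]
shift tool mm [145.4651  13.0801 -56.1293]
[334.5 120.5  61.9] [ 0.50722276 -0.21860257  0.075     ] 0.14089819504920134
[504.5  33.5  49.6] [ 0.65191434 -0.35691284  0.075     ] 0.10530531183158838
[574.5 306.5  55.4] [ 0.39055468 -0.60839891  0.075     ] 0.14971503310996587
scene [321.31538197 190.51677143] [318.7513252  190.84766164]
side [325.52482454 187.00498135] [322.9348205  187.42040084]
```

```bash
sed -i 's/^    n,l,st,ce=/    m=cv2.morphologyEx(m,cv2.MORPH_CLOSE,np.ones((13,13),np.uint8))\n    n,l,st,ce=/' bar.py
python3 bar.py .506 -.218 .103
python3 - <<'E'
from h import *
print(read_state()["position"],read_state()["qd"])
im=snapshot("wrist")
print([ (t["p"],t["point"],onz("wrist",t["point"],.103)) for t in tip_of("big_nut_grip","wrist")])
cv2.imwrite("pics/w2.png",cv2.resize(im[40:200,240:440,::-1],None,fx=3,fy=3))
E
```

```text
bar centre [ 0.5034 -0.2178  0.115 ] sizes 0.05208446669469462 0.011182249704375948 yaw deg 10.45079134346736 px ((334.29730224609375, 122.71621704101562), (11.343530654907227, 53.59407043457031), 9.462322235107422)
tool y yaw deg 109.78886804492942 pos [ 0.4303 -0.2286  0.2604]
shift tool mm [145.4111  14.6317 -72.5643]
[ 0.43016333 -0.22874817  0.26044717] [-0.0055992   0.00252337 -0.00014928  0.00327654  0.00032245  0.00167601]
[(0.67, [339.9, 126.8], array([ 0.50238263, -0.22522002,  0.103     ]))]
```

View pics/w2.png

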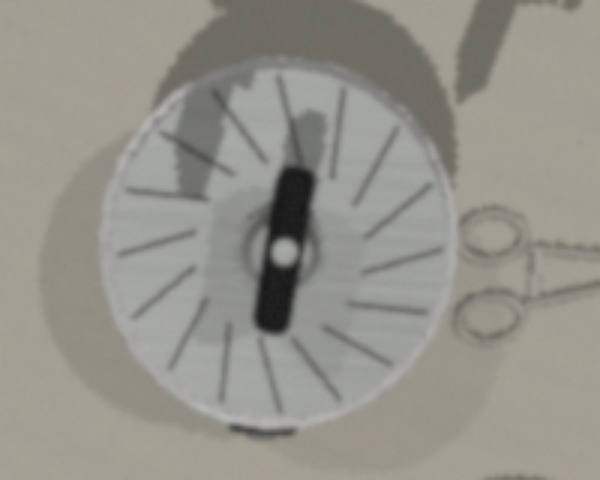

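Call:
{"name": "step_arm", "arguments": {
  "moves": [20,3.7,-18.3,0,0,0,20,3.7,-18.3,0,0,0,20,3.7,-18.3,0,0,0,20,3.7,-18.3,0,0,0,0,0,0,0.081,0,0,0,0,0,0.081,0,0,0,0,0,0,0,0,0,0,0,0,0,0]
}}

```text
time_s: 2.52
position: [0.5044, -0.2175, 0.1804]
orientation: [-0.436, 1.571, 2.891]
ft_force: [-0.1, -0.3, 0.5]
width: 1.0
```

Call:
{"name": "step_arm", "arguments": {
  "moves": [0,0,0,0,0,0,0,0,0,0,0,0,0,0,0,0,0,0]
}}

```text
time_s: 2.77
position: [0.5046, -0.217, 0.1809]
orientation: [2.382, 1.57, -0.575]
ft_force: [-0.1, 0.3, 0.5]
width: 1.0
```

```bash
python3 look.py w3; python3 bar.py .504 -.218 .115
```

```text
2.7667 [ 0.5046 -0.217   0.1809] [ 2.3817  1.57   -0.5749] [-0.5637  0.1947  1.6558 -0.      1.2902  0.8221] 1.0001426919506293 [-0.0628  0.3176  0.5077] [ 0.0523  0.0168 -0.0189]
[[ 0.0007  0.1839 -0.9829]
 [-0.0005 -0.9829 -0.1839]
 [-1.      0.0006 -0.0006]]
0.79 [319.8, 212.9] [ 0.5042 -0.2173  0.103 ]
mask 0.78 [323.8, 209.0] 1360 306 336 180 248
bar centre [ 0.5063 -0.2177  0.115 ] sizes 0.010906103569436155 0.05549089728442109 yaw deg 11.061027903809105 px ((321.0, 214.0), (66.0, 14.0), 90.0)
tool y yaw deg 100.59699800090678 pos [ 0.5047 -0.2168  0.1807]
shift tool mm [65.7293  1.2038 -1.4195]
```

View pics/w3.png

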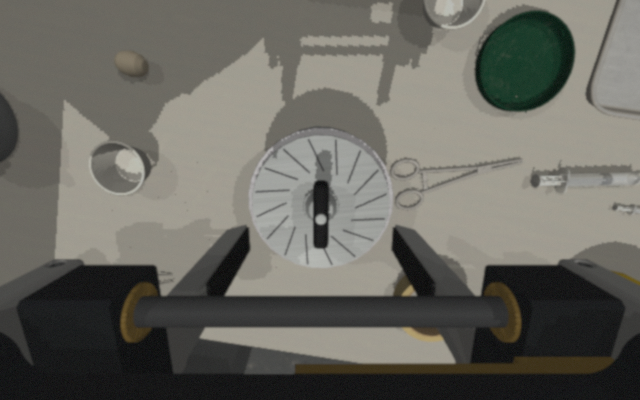

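Call:
{"name": "step_arm", "arguments": {
  "moves": [16,0.5,-0.5,0,0,0,16,0.5,-0.5,0,0,0,16,0,-0.5,0,0,0,10,0,0,0,0,0,6,0,0,0,0,0,0,0,0,0,0,0,0,0,0,0,0,0,0,0,0,0,0,0]
}}

```text
time_s: 3.63
position: [0.5071, -0.2178, 0.1174]
orientation: [2.42, 1.569, -0.537]
ft_force: [0.4, -0.3, 0.4]
width: 1.0
```

Call:
{"name": "step_arm", "arguments": {
  "moves": [0,0,0,0,0,0,0,0,0,0,0,0,0,0,0,0,0,0,0,0,0,0,0,0,0,0,0,0,0,0,0,0,0,0,0,0,0,0,0,0,0,0,0,0,0,0,0,0],
  "hand": 1,
  "newtons": 25
}}

```text
time_s: 4.3
position: [0.5063, -0.2174, 0.1164]
orientation: [-0.837, 1.571, 2.49]
ft_force: [1.0, -0.5, -0.2]
width: 0.467
```

```bash
python3 look.py w4
```

```text
4.3 [ 0.5063 -0.2174  0.1164] [-0.8366  1.5708  2.4898] [-0.5626  0.2736  1.705   0.      1.163   0.8234] 0.4665725429429386 [ 1.0475 -0.5418 -0.2435] [ 0.0169  0.0131 -0.0418]
[[-0.      0.1838 -0.983 ]
 [ 0.     -0.983  -0.1838]
 [-1.     -0.      0.    ]]
0.79 [319.9, 247.2] [ 0.5031 -0.2184  0.103 ]
mask 0.82 [321.1, 240.5] 2509 299 340 201 293
```

Fingers are still closing; wait.

Call:
{"name": "step_arm", "arguments": {
  "moves": [0,0,0,0,0,0,0,0,0,0,0,0,0,0,0,0,0,0,0,0,0,0,0,0,0,0,0,0,0,0,0,0,0,0,0,0,0,0,0,0,0,0,0,0,0,0,0,0]
}}

```text
time_s: 5.12
position: [0.5062, -0.2169, 0.1164]
orientation: [-1.463, 1.57, 1.863]
ft_force: [-0.5, 3.0, 1.4]
width: 0.132
```

```bash
python3 look.py w5
```

```text
5.1167 [ 0.5062 -0.2169  0.1164] [-1.4635  1.5698  1.8629] [-0.5623  0.2734  1.7052  0.0007  1.1637  0.8234] 0.13221378557154403 [-0.4654  3.0198  1.419 ] [ 0.5876  0.0892 -0.1959]
[[-0.0003  0.1837 -0.983 ]
 [ 0.0009 -0.983  -0.1837]
 [-1.     -0.001   0.0001]]
0.67 [322.9, 247.4] [ 0.5032 -0.2198  0.103 ]
mask 0.77 [319.4, 242.0] 2050 303 338 201 294
```

View pics/w5.png

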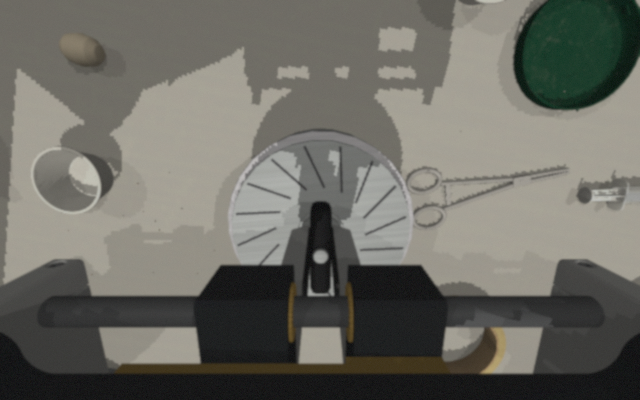

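Call:
{"name": "step_arm", "arguments": {
  "moves": [0,0,0,0.04,0,0,0,0,0,0.08,0,0,0,0,0,0.08,0,0,0,0,0,0.08,0,0,0,0,0,0,0,0,0,0,0,0,0,0]
}}

```text
time_s: 5.77
position: [0.5062, -0.2175, 0.1164]
orientation: [0.63, 1.571, -2.605]
ft_force: [-1.6, 2.6, 1.4]
width: 0.137
```

```bash
python3 look.py w6
python3 - <<'E'
from h import *
s=read_state();M=R.from_euler('xyz',s["orientation"]).as_matrix();print("ty yaw",np.degrees(np.arctan2(M[1,1],M[0,1])),s["width"])
E
```

```text
5.7667 [ 0.5062 -0.2175  0.1164] [ 0.6298  1.5705 -2.6052] [-0.5627  0.2736  1.705  -0.0003  1.1631  1.1016] 0.13719231502878498 [-1.5998  2.6141  1.415 ] [ 0.4282  0.1899 -0.0925]
[[-0.0002 -0.0933 -0.9956]
 [-0.0001 -0.9956  0.0933]
 [-1.      0.0002  0.0002]]
0.61 [322.0, 248.2] [ 0.5023 -0.2191  0.103 ]
mask 0.71 [323.3, 245.7] 1881 306 335 202 293
ty yaw -95.39416741428613 0.13952569350120914
```

Call:
{"name": "step_arm", "arguments": {
  "moves": [0,0,0,0.08,0,0,0,0,0,0.1,0,0,0,0,0,0.1,0,0,0,0,0,0.1,0,0,0,0,0,0.1,0,0,0,0,0,0.1,0,0,0,0,0,0.1,0,0,0,0,0,0,0,0]
}}

```text
time_s: 6.58
position: [0.5057, -0.2187, 0.1164]
orientation: [1.83, 1.568, -2.087]
ft_force: [-3.0, -2.2, 1.2]
width: 0.138
```

Call:
{"name": "step_arm", "arguments": {
  "moves": [0,0,0,0.1,0,0,0,0,0,0.1,0,0,0,0,0,0.1,0,0,0,0,0,0.1,0,0,0,0,0,0.1,0,0,0,0,0,0.11,0,0,0,0,0,0,0,0,0,0,0,0,0,0]
}}

```text
time_s: 7.25
position: [0.5046, -0.2193, 0.1164]
orientation: [2.086, 1.566, -2.437]
ft_force: [-5.9, -3.4, 3.2]
width: 0.134
```

Call:
{"name": "step_arm", "arguments": {
  "moves": [0,0,0,0,0,0,0,0,0,0,0,0,0,0,0,0,0,0]
}}

```text
time_s: 7.5
position: [0.5046, -0.2193, 0.1164]
orientation: [2.09, 1.566, -2.434]
ft_force: [-5.9, -3.9, 2.7]
width: 0.135
```

```bash
python3 look.py w7
python3 - <<'E'
from h import *
s=read_state();M=R.from_euler('xyz',s["orientation"]).as_matrix();print("ty yaw",np.degrees(np.arctan2(M[1,1],M[0,1])),s["width"])
E
```

```text
7.5 [ 0.5046 -0.2193  0.1164] [ 2.0897  1.5658 -2.4336] [-0.5645  0.2733  1.7054 -0.0052  1.1644  2.39  ] 0.13482261563712444 [-5.9299 -3.9368  2.6819] [-0.5366  1.0967 -0.079 ]
[[-0.0038 -0.9822 -0.188 ]
 [-0.0032 -0.188   0.9822]
 [-1.      0.0043 -0.0025]]
0.57 [321.9, 245.5] [ 0.5026 -0.219   0.103 ]
mask 0.79 [323.9, 245.7] 1906 304 335 202 293
ty yaw -169.1651925906033 0.13267578492262994
```

View pics/w7.png

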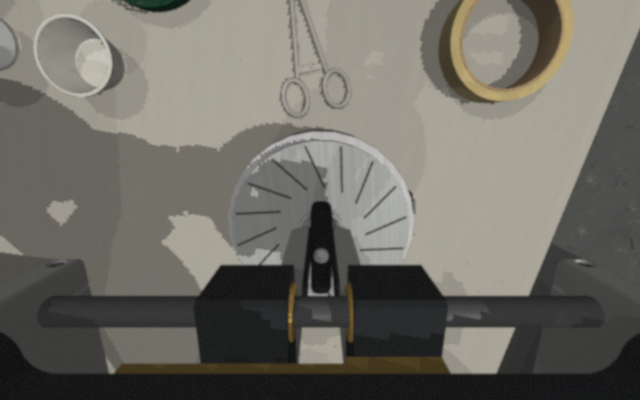

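Call:
{"name": "step_arm", "arguments": {
  "moves": [0,0,0,0,0,0,0,0,0,0,0,0,0,0,0,0,0,0,0,0,0,0,0,0,0,0,0,0,0,0,0,0,0,0,0,0,0,0,0,0,0,0,0,0,0,0,0,0],
  "hand": -1
}}

```text
time_s: 8.32
position: [0.5064, -0.2173, 0.1164]
orientation: [-2.092, 1.571, -0.335]
ft_force: [0.0, 0.2, -0.3]
width: 0.668
```

Call:
{"name": "step_arm", "arguments": {
  "moves": [-5,0,0,0,0,0,-15,0,0,0,0,0,-20,0,0,0,0,0,-20,0,0,0,0,0,-10,0,0,0,0,0,0,0,0,0,0,0,0,0,0,0,0,0,0,0,0,0,0,0]
}}

```text
time_s: 8.98
position: [0.5056, -0.2169, 0.1853]
orientation: [0.804, 1.569, 2.56]
ft_force: [-0.4, -0.0, -0.4]
width: 1.001
```

```bash
python3 look.py w8;  python3 bar.py .505 -.218 .115; python3 -c "
from h import *
save('s2',snapshot('scene'))"
```

```text
8.9833 [ 0.5056 -0.2169  0.1853] [0.8036 1.5688 2.5599] [-0.5626  0.1939  1.6471  0.      1.3026  2.3934] 1.0014706468630168 [-0.4056 -0.024  -0.3567] [ 0.141  -0.0697 -0.0015]
[[-0.0017 -0.9828 -0.1845]
 [ 0.0011 -0.1845  0.9828]
 [-1.      0.0015  0.0014]]
0.77 [320.9, 212.5] [ 0.5038 -0.217   0.103 ]
mask 0.74 [323.5, 208.7] 1347 307 338 178 245
bar centre [ 0.5039 -0.221   0.115 ] sizes 0.011098643904392077 0.055475597871681215 yaw deg 101.14492290160248 px ((322.0, 211.5), (65.0, 14.0), 90.0)
tool y yaw deg 10.630380900759093 pos [ 0.5055 -0.2169  0.1849]
shift tool mm [69.9139  2.1141 -3.8546]
```

View pics/w8.png

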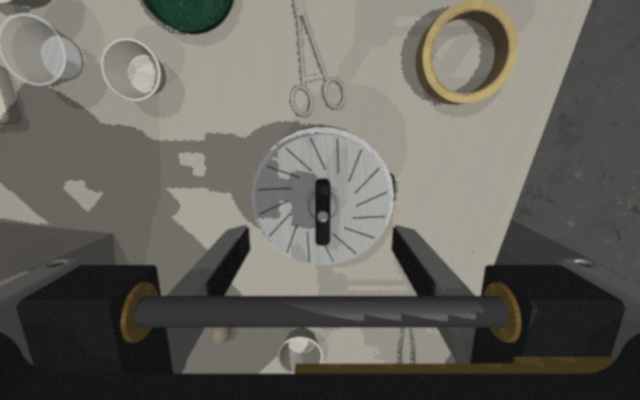

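The bar yaw went from 11° to 101° (i.e. −90° through the clockwise wrist turn), and the nut is free at (322,211), with the gripper clear above it.

```bash
python3 -c "
from cell import *
hand_in()"
```

```text
the job is handed in; nothing more can be done
```

I gripped the bar handle of the larger mill's nut, turned it about a quarter turn clockwise seen from above, let go, raised the gripper clear and handed in at about 9 s.

- **Turn:** the wrist moved 89.7°. In the wrist pictures the bar's direction went from about 11° to about 101°, repeating every 180°, which is also a 90° change. The nut is still on its spindle.
- **Forces:** the wrist force readings after each move stayed under about 8 N. After release they were near zero, with the jaws fully open and the fingertips about 45 mm above the bar.
- **Other items:** I never went near the smaller mill's nut or the yellow look-alike. I took a last scene picture but did not look at it, so nothing confirms this beyond the arm's path.
- **Disagreement:** the early position estimates for the nut differed by up to about 1 cm between cameras. I settled the position from close by before gripping.

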